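# Lock the jig's fence with its quarter-turn thumbscrew

### The arm

A 6-joint arm with a two-finger parallel gripper is mounted at the origin on the work surface; the furniture and walls round the work are solid. World frame = base frame: x ahead of the robot, y to its left, z up, the work surface at z = 0. Lengths are in m, angles in degrees, forces in N, time in s.
With the tool pointing down it reaches from about 0.4 to 0.825 m from the base axis. Payload 7 kg.
Tool frame: the origin (TCP) lies on the centre line of the jaws, within the pads' length; the fingertips stand 19 mm ahead of it and the grasp point (between the pads) is the TCP (r.tip_extent is the distance from the TCP to the fingertips, in m); z points along the fingers, y is the line along which they close (so a half turn about z gives the same grasp; the last joint's range is limited). The gripper opens to 88 mm and grips with 3 to 60 N. Pads are 19 mm wide; open, the fingers measure 130 mm over their backs; the gripper's body (78 mm by 193 mm) begins 47 mm behind the grasp point.
Start: joints at [-55.113, 20.546, 0.682, 0, -70.136, -16.507], TCP at [0.213, -0.641, 0.246] pointing down, gripper open.
Joint ranges: [-176.03, 176.03], [-82.01, 121.73], [-58.28, 71.71], [-173.87, 95.51], [-174.79, -0.11], [-173.66, 173.66]. Speed limits (degrees/s): [136.94, 136.94, 172.46, 180, 180, 180].

### API

Orientations are given as [roll, pitch, yaw] about the fixed x, y, z axes, in that order (R = Rz(yaw) Ry(pitch) Rx(roll)).
In Python, from plant import r gives the robot as it stands. The module is installed in compiled form; this text tells all that it offers.
- The arm moves only by the tool jog_arm, never from a script. Its argument "deltas" is a list that holds one entry, the list of rows, each a list of 5 numbers: the opening, from -1 (shut) to 1 (fully open), then the shift along the world's x, y, z in cm, then the turn about the world's z in rad. In form: [[[claw, dx, dy, dz, turn], ...]]. A call has 1 to 8 rows; each row shifts and turns the commanded pose from where the row before left it; what a row does not reach is not made up. A row lasts 1/8 s, in which the tool goes at most 62.5 mm and 10.7 degrees, less where a joint would pass 70% of its speed; a pose out of reach is approached as far as the arm can. A call with a gripper value outside its range is refused whole. The fingers move at their own pace and stop on an object; "force" is the grip in N (left out, the last holds). Time passes only in rows, so rows that do not move let the fingers close. It gives the time, the measured TCP pose, the force, the opening and the grip force at its end, in the units of the state.
- r.get_state(): the state, without advancing time (a new reading comes with each control period).
- r.capture(name): name is "scene" or "side" or "wrist"; returns the picture (400x640x3 uint8, blue, green, red); there is no depth.
- r.camera_info(name): a dict with "fx", "fy", "cx", "cy" (pixels), "view" (4x4, takes a point from world to camera coordinates). Camera axes: x right, y up, looking along -z (the intrinsics and any distortion apply to the point x, -y, -z); pixel columns grow to the right and rows downward; lengths in m; the calibration is good to about 2 mm. A picture is of the moment at which its call begins: read the wrist's pose just before it. camera_info takes no time and is no camera call; for the wrist camera it gives the pose at the moment of the call.
- r.close_job(): hands the job in; it is judged then, once.
The state is a dict: "time_s": time; "joints": joint angles; "qd": joint speeds; "joint_torque": joint torques, N m; "tcp_pos": TCP position; "eef_rot": TCP orientation; "contact_force": force on the tool from outside, world axes, zero at the start; "moment": the same for the moment, N m; "gripper_width": finger opening in m; "gripper_force": force on a finger pad.
Only numpy, scipy, OpenCV 4.12 (cv2) and the standard library are available. Lean on these libraries where they do the work, as an engineer would, in place of code of your own. Each camera call takes 0.05 s, during which the arm holds its last target. There are 200 camera calls.

### The job

Lock the sliding fence of the drilling jig: slide the fence until the slot in its tongue stands over the slot in the index bar hidden underneath, then put the quarter-turn thumbscrew from its stand down through both slots until its flange sits flush on the tongue, and give it a quarter turn so that its cross bar locks under the index bar; let go of it. The index bar's slot can be up to 12 mm either side of the mark and cannot be seen, so feel for it gently with the screw, never pressing or dragging it against the jig with more than about 30 N. Leave the gauge and the tee fitting where they are.

Things in the scene. Friction and masses are not known exactly. Their poses are not given: they have to be found in the camera images.
- jig: The drilling jig, fixed to the bench: a long low dark steel channel, 92 mm (x) by 230 mm (y, from -100 to +130 mm), 38 mm high. Origin on the bench below the white mark scribed on both rails; z up; y is the direction in which the fence slides. Two side rails (30 to 46 mm from the middle line, tops 38 mm above the bench) guide the fence.
- mark (a point): Point between the scribed marks, jig x = y = 0, 37 mm above the bench. Under the tongue lies the fixed index bar, flat top 28 mm, underside 20 mm above the bench, hollow below down to 4 mm. Its hidden slot, 27 mm along jig x, 11.5 mm along jig y, is at jig x = 0 and anywhere from -12 to +12 mm in jig y: it differs every time and is not measured.
- fence (a joint): Slide of the fence along jig y, in m: 0 when the tongue's slot is at the mark, positive towards jig +y; travel -0.02 to 0.07; starts at 0.03 to 0.06. It slides stiffly (about 2.5 N) and stays where it is left.
- fence_slot (a point): Centre of the slot through the fence's tongue, at its top face, 37 mm above the bench. The tongue is a light grey steel plate 58 mm wide, 8 mm thick (29 to 37 mm above the bench); its slot is 27 mm along jig x and 13 mm along jig y. Dragging something that stands in this slot along jig y moves the fence too.
- fence_top (a point): Middle of the top edge of the fence's upright, 84 mm in jig +y from the tongue's slot, 76 mm above the bench. The upright is a plate 58 mm wide (jig x), 10 mm thick (jig y), rising 39 mm above the tongue; it can be gripped across its thickness from above or pushed.
- screw: The quarter-turn thumbscrew (80 to 170 g), loose, upright in its stand. Origin on its axis in the underside of its flange, z up. Steel flange 28 mm across, from 0 to +5 mm; above it a black flat wing to grip, 26 mm long (x), 10 mm thick (y), from +5 to +31 mm. When fully home its origin is 37 mm above the bench, its cross bar is 3 mm below the index bar and is free to turn.
- stand: Fixed grey stand, 50 x 50 x 38 mm, holding the screw in a slot 27 mm (its x) by 14 mm (its y) in its top; origin in the middle of its underside; the screw's flange rests on its top at 38 mm. Lift the screw straight up 35 mm to clear it.
- gauge_b: Bystander: small black pressure gauge lying on its back, 62 x 43 x 23 mm, loose; origin at its underside.
- tee_a: Bystander: black tee fitting, 38 x 54 x 18 mm, loose; origin at its underside.
- screw_tip (a point): Lowest point of the screw, 29 mm below its origin. The shank is 10 mm across, with a flat-ended cross bar, 9 mm wide, 9 mm high and 22 mm long along the screw's x axis (parallel to the wing), from 20 to 29 mm below the origin. It passes the slots only with cross bar and wing along jig x. With the tip resting on the index bar the origin is 57 mm above the bench.
Not all that is in view belongs to the job. Several things have the shape of the jig; the one meant has the colours described above.

How it is judged (in metres and radians):
On the way, in this order (a step that is already met when the one before it is completed fails the run):
1. the tongue's slot is brought within 15 mm of the mark (horizontal distance between fence_slot and mark below 0.015 m), for 0.1 s.
2. the screw is down through both slots, its flange within 2 mm of the tongue (z of screw in the frame of jig below 0.039 m and horizontal distance between screw and fence_slot below 0.004 m and angle between the x axis of screw and the x axis of jig, either way round below 0.6 rad and angle between screw's own z axis and vertical below 0.12 rad), for 0.1 s.
At the end, for the whole second after the job is handed in: The screw stands upright (within 0.12 rad) in the tongue's slot (axis within 4 mm of its centre), flange within 2 mm of the tongue, i.e. through both slots, with the tongue's slot within 15 mm of the mark; its wing and cross bar are turned to within 0.5 rad of jig y; it is at rest and released (z of screw in the frame of jig below 0.039 m and horizontal distance between screw and fence_slot below 0.004 m and horizontal distance between fence_slot and mark below 0.015 m and angle between the x axis of screw and the y axis of jig, either way round below 0.5 rad and angle between screw's own z axis and vertical below 0.12 rad and linear speed of screw below 0.02 m/s); the robot touches nothing.
It fails at once if the screw is pressed against the jig or fence with more than 40 N (contact force between screw and jig above 40 N).
It fails at once if the gauge or the tee is moved by more than 20 mm (distance of any of gauge_b, tee_a from where it was at the start of the episode above 0.02 m).
It also fails if it takes over 72 s, if anything falls off the work surface, if the arm or the gripper's body presses on something with over 40 N, if the wrist force passes 120 N, or if a joint passes its speed limit or range.

## Working session

There is one attempt and no reset: what is moved stays moved. The work goes in short steps, Python scripts to look and compute and a tool call to move; the robot and the scene stay as the last step left them, time stands still between calls to the robot, and variables do not carry over. Pictures are saved under pics/ and viewed, at most 10 in all, crops included, and the job is handed in when it is done.

Besides the shell and the picture viewer there is one more tool, called after "Call:" as name([rows], argument=value, ...), one row to a line, values as JSON. jog_arm: Moves the arm, as the interface text tells. Its arguments: {"type":"object","properties":{"deltas":{"type":"array"},"force":{"type":"number"}},"required":["deltas"]}

```bash
mkdir -p pics
python3 - <<'E'
from plant import r
import cv2
for n in("scene","side"):
    cv2.imwrite(f"pics/{n}0.png",r.capture(n)); i=r.camera_info(n); print({k:(v if k!='view' else v) for k,v in i.items()})
print(r.get_state())
E
```

```text
{'fx': 484.33568952108413, 'fy': 484.33568952108413, 'cx': 321.6126578232037, 'cy': 193.28231850449168, 'view': array([[ 0.46121877, -0.88725152, -0.00787355, -0.23101418],
       [ 0.56501317,  0.28684491,  0.77361497, -0.28202733],
       [-0.68413257, -0.3612544 ,  0.63360705, -1.06831725],
       [ 0.        ,  0.        ,  0.        ,  1.        ]])}
{'fx': 398.43848780405887, 'fy': 398.43848780405887, 'cx': 318.0528932466659, 'cy': 201.1320546182819, 'view': array([[-0.99811724, -0.05551623, -0.02607543,  0.39716631],
       [-0.00122015, -0.40707533,  0.91339377, -0.09371415],
       [-0.06132284,  0.91170589,  0.40624117, -1.17173345],
       [ 0.        ,  0.        ,  0.        ,  1.        ]])}
{'time_s': 0.1, 'joints': array([-5.51126655e+01,  2.05875296e+01,  6.38552451e-01, -1.65436766e-02,
       -7.01354255e+01, -1.65062294e+01]), 'qd': array([ 0.01018619, -0.06097231,  0.01105901,  0.13543231,  0.01548347,
        0.06297485]), 'joint_torque': array([-1.48158804e-03, -5.84162915e+01,  2.93754637e+01,  7.01547280e+00,
        1.02365695e-02, -5.48153241e-05]), 'tcp_pos': array([ 0.2126859 , -0.64018673,  0.24471429]), 'eef_rot': array([ 1.79914657e+02, -9.07051659e-03, -1.61624521e+02]), 'contact_force': array([ 0.08989986,  0.54065619, -0.87185895]), 'moment': array([-0.0221535 , -0.01554543,  0.02832181]), 'gripper_force': 0.0, 'gripper_width': 0.08768049362358206}
```

View pics/scene0.png

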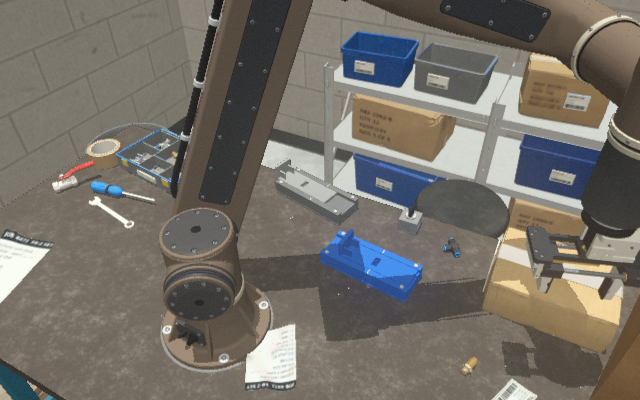

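View pics/side0.png

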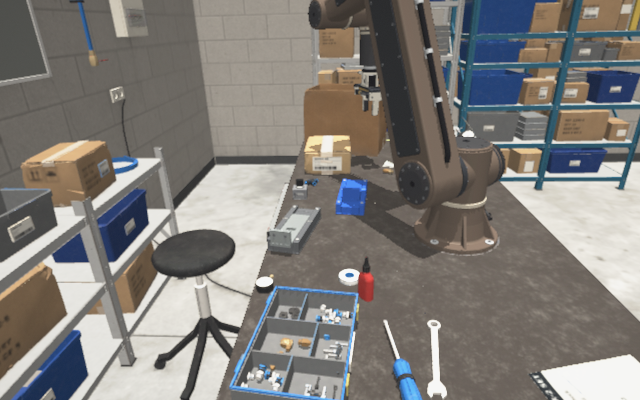

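The grey jig is at scene (316,192) and side (293,230). The stand with the screw is at scene (410,218) and side (300,187). The blue jig is a decoy. The tee is at scene (452,246). Next I'll enlarge these areas.

Run:
```python
import cv2,numpy as np
a=cv2.imread("pics/scene0.png");b=cv2.imread("pics/side0.png")
A=cv2.resize(a[150:265,265:465],None,fx=4,fy=4,interpolation=cv2.INTER_CUBIC)[:330]
A=cv2.resize(a[155:237,265:425],None,fx=5,fy=5,interpolation=cv2.INTER_CUBIC)
cv2.imwrite("pics/cA.png",A[:600,:800])
B=cv2.resize(b[170:290,250:370],None,fx=5,fy=5,interpolation=cv2.INTER_CUBIC)
cv2.imwrite("pics/cB.png",B)
```

```text
(no output)
```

View pics/cA.png

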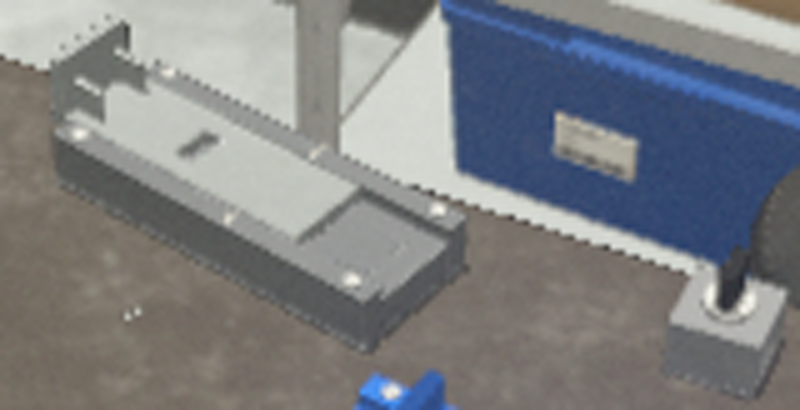

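View pics/cB.png

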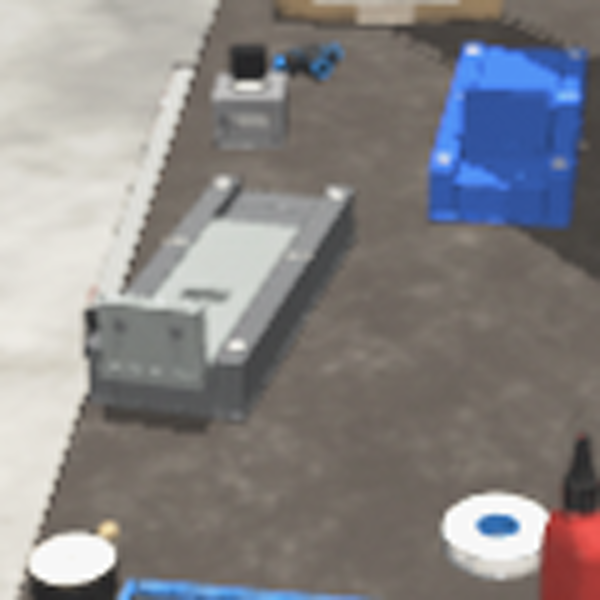

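The scene crop shows the marks at crop (316,153) and (231,217), the slot at (198,145), the upright at upper left, and the flange at (730,297). The side crop shows the marks at (176,241) and (300,257), the slot at (205,295), the flange at (249,88) and the wing top at (247,48). I'll cast rays from these.

```bash
cat > h.py <<'E'
import numpy as np
from plant import r
def ray(i,p):
    V=i['view'];R=V[:3,:3];o=-R.T@V[:3,3]
    d=R.T@np.array([(p[0]-i['cx'])/i['fx'],-(p[1]-i['cy'])/i['fy'],-1.]);return o,d/np.linalg.norm(d)
def plane(i,p,z):
    o,d=ray(i,p);return o+d*(z-o[2])/d[2]
def tri(i,p,j,q):
    o,d=ray(i,p);a,b=ray(j,q);A=[np.eye(3)-np.outer(v,v) for v in(d,b)]
    return np.linalg.solve(A[0]+A[1],A[0]@o+A[1]@a)
def proj(i,P):
    c=i['view'][:3,:3]@P+i['view'][:3,3];return i['cx']+i['fx']*c[0]/-c[2],i['cy']-i['fy']*c[1]/-c[2]
E
python3 - <<'E'
from h import *
np.set_printoptions(precision=4,suppress=True)
S=r.camera_info('scene');D=r.camera_info('side')
s=lambda u,v:((u+.5)/5-.5+265,(v+.5)/5-.5+155)
d=lambda u,v:((u+.5)/5-.5+250,(v+.5)/5-.5+170)
for n,a,b,z in [('mL',(316,153),(176,241),.038),('mR',(231,217),(300,257),.038),('slot',(198,145),(205,295),.037),('flange',(730,297),(249,88),.043),
 ('corner far scr',(438,210),(223,183),.038),('corner near scr',(352,279),(340,193),.038),('corner up near',(80,133),(235,345),.038)]:
    print(n,plane(S,s(*a),z),plane(D,d(*b),z),tri(S,s(*a),D,d(*b)))
for p in [(668,318),(755,343),(787,288),(705,262)]: print('standtop',plane(S,s(*p),.038))
for p in [(215,100),(287,105),(285,78),(220,72)]: print('standtopD',plane(D,d(*p),.038))
E
```

```text
mL [ 0.4986 -0.0213  0.038 ] [ 0.4991 -0.0224  0.038 ] [ 0.4988 -0.0214  0.0382]
mR [ 0.4268 -0.0053  0.038 ] [ 0.4221 -0.0013  0.038 ] [ 0.4241 -0.0053  0.0376]
slot [0.4758 0.0428 0.037 ] [0.4734 0.0452 0.037 ] [0.4746 0.0428 0.0366]
flange [ 0.4827 -0.2733  0.043 ] [ 0.4776 -0.2569  0.043 ] [ 0.4816 -0.2723  0.0395]
corner far scr [ 0.4839 -0.1044  0.038 ] [ 0.4798 -0.1063  0.038 ] [ 0.4805 -0.1052  0.0395]
corner near scr [ 0.4106 -0.0875  0.038 ] [ 0.4034 -0.0911  0.038 ] [ 0.4049 -0.089   0.0406]
corner up near [0.4537 0.1082 0.038 ] [0.4498 0.1051 0.038 ] [0.4503 0.1067 0.0397]
standtop [ 0.4579 -0.2486  0.038 ]
standtop [ 0.4602 -0.2954  0.038 ]
standtop [ 0.5088 -0.2965  0.038 ]
standtop [ 0.5091 -0.2506  0.038 ]
standtopD [ 0.501  -0.2468  0.038 ]
standtopD [ 0.449  -0.2372  0.038 ]
standtopD [ 0.4546 -0.2885  0.038 ]
standtopD [ 0.5035 -0.3008  0.038 ]
```

Mark ≈ (0.462,-0.013), jig y axis ≈ 77.7° in world, fence ≈ 0.057 and screw ≈ (0.482,-0.273). These fit the given heights and sizes. I'll go above the screw.

Call:
jog_arm([
  [[1,3,4,0,-0.04],[1,3.5,4.8,0,-0.04],[1,3.5,4.8,0,-0.04],[1,3.5,4.8,0,-0.04],[1,3.5,4.8,0,-0.04],[1,3.5,4.8,0,-0.04],[1,3.5,4.8,0,-0.04],[1,3,4,0,-0.04]],
])

```text
time_s: 1.1
tcp_pos: [0.4837, -0.2705, 0.2455]
eef_rot: [180.0, -0.0, -180.0]
contact_force: [1.5, -0.7, -1.0]
gripper_width: 0.0872
gripper_force: 0.0
```

Run:
```python
from h import *
import cv2
np.set_printoptions(precision=4,suppress=True)
s=r.get_state();print(s['tcp_pos'],s['eef_rot'],s['joints'],s['time_s'])
i=r.camera_info('wrist');print(i, -i['view'][:3,:3].T@i['view'][:3,3])
cv2.imwrite('pics/w1.png',r.capture('wrist'))
```

```text
[ 0.4837 -0.2705  0.2455] [ 179.9906   -0.0027 -179.9854] [ -8.9761   9.2084 -14.7277  -0.0096 -66.068  -81.0055] 1.1
{'fx': 279.3895310312092, 'fy': 279.3895310312092, 'cx': 317.01945214359387, 'cy': 194.19037481220292, 'view': array([[-0.0003,  1.    , -0.0002,  0.2709],
       [-0.9612, -0.0003, -0.2757,  0.4994],
       [-0.2757,  0.0001,  0.9612, -0.2563],
       [ 0.    ,  0.    ,  0.    ,  1.    ]])} [ 0.4094 -0.2707  0.3841]
```

View pics/w1.png

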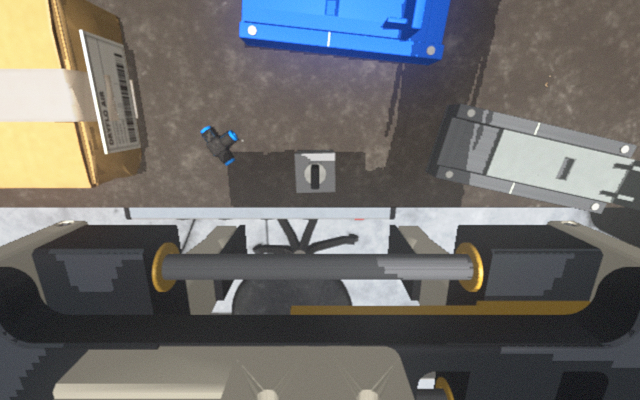

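The wrist view shows the stand with the screw at (315,176) and the wing along world x. The tee is at (218,142), well clear. The jig marks are at about (538,129) and (513,188), and the fence slot at (566,167).

Run:
```python
from h import *
import cv2
np.set_printoptions(precision=4,suppress=True)
i=r.camera_info('wrist');im=cv2.imread('pics/w1.png')
for n,p,z in [('m1',(538,129),.038),('m2',(513,188),.038),('slot',(566,167),.037)]: print(n,plane(i,p,z))
g=cv2.cvtColor(im,cv2.COLOR_BGR2GRAY)
def comp(m,x0,y0,x1,y1,z):
    k=np.zeros_like(g);k[y0:y1,x0:x1]=m[y0:y1,x0:x1]
    c=max(cv2.findContours(k,cv2.RETR_EXTERNAL,cv2.CHAIN_APPROX_NONE)[0],key=cv2.contourArea)
    rc=cv2.minAreaRect(c);P=np.array([plane(i,q,z)for q in cv2.boxPoints(rc)]);print(rc,'\n',plane(i,rc[0],z),P[:,:2])
comp(np.uint8(g<35)*255,300,155,330,195,.069)
hsv=cv2.cvtColor(im,cv2.COLOR_BGR2HSV)
comp(np.uint8((g>75)&(hsv[:,:,1]<40))*255,290,148,340,196,.038)
comp(np.uint8(g<100)*255,550,153,582,184,.037)
print(g[150:196:3,291:340:3])
```

```text
m1 [ 0.4299 -0.0008  0.038 ]
m2 [ 0.5036 -0.0167  0.038 ]
slot [0.4766 0.0453 0.037 ]Traceback (most recent call last):
  File "<stdin>", line 11, in <module>
  File "<stdin>", line 9, in comp
ValueError: max() iterable argument is empty
```

Run:
```python
from h import *
import cv2
np.set_printoptions(precision=4,suppress=True,linewidth=200)
i=r.camera_info('wrist');im=cv2.imread('pics/w1.png')
g=cv2.cvtColor(im,cv2.COLOR_BGR2GRAY)
def comp(m,x0,y0,x1,y1,z):
    k=np.zeros_like(g);k[y0:y1,x0:x1]=m[y0:y1,x0:x1]
    c=max(cv2.findContours(k,cv2.RETR_EXTERNAL,cv2.CHAIN_APPROX_NONE)[0],key=cv2.contourArea)
    rc=cv2.minAreaRect(c);P=np.array([plane(i,q,z)for q in cv2.boxPoints(rc)]);print(rc,'\n',plane(i,rc[0],z),P[:,:2])
comp(np.uint8(g<60)*255,303,158,328,191,.069)
comp(np.uint8(g<60)*255,303,158,328,191,.056)
hsv=cv2.cvtColor(im,cv2.COLOR_BGR2HSV)
comp(np.uint8((g>75))*255,290,148,340,196,.038)
print(g[148:200:3,289:342:3])
```

```text
((314.5, 176.0), (22.0, 7.0), 90.0) 
 [ 0.4811 -0.2706  0.069 ] [[ 0.4683 -0.2746]
 [ 0.4683 -0.2666]
 [ 0.4941 -0.2666]
 [ 0.4941 -0.2747]]
((314.5, 176.0), (22.0, 7.0), 90.0) 
 [ 0.4839 -0.2707  0.056 ] [[ 0.4706 -0.2748]
 [ 0.4706 -0.2665]
 [ 0.4975 -0.2665]
 [ 0.4975 -0.275 ]]
((314.4999694824219, 171.49998474121094), (48.99999237060547, 46.99999237060547), 0.0) 
 [ 0.4821 -0.2709  0.038 ] [[ 0.5129 -0.3026]
 [ 0.4527 -0.3009]
 [ 0.4527 -0.2407]
 [ 0.5129 -0.2394]]
[[114 104 104  95  99  95 103 100 101 114 113 115 117 111 100 100 106 100]
 [ 66  63  87  77  69  75  70  70  71  78  76  77  78  76  74  89  87  93]
 [ 66  68 116 116 159 211 212 216 214 213 217 214 217 216 213 189  66  68]
 [ 71  67 118 124 127 125 178 213 214 215 214 215 213 214 214 184  71  67]
 [ 68  69 115 122 125 127 128 159 193 187 193 190 191 193 191 167  72  72]
 [ 69  69 114 124 127 127 126 119 121 123 130 122 121 121 124 111  71  69]
 [ 64  71 107 125 126 126 154 167  40  37 142 171 125 127 125 110  66  72]
 [ 67  70 109 123 125 126 193 151  53  56 145 188 142 122 122 113  73  81]
 [ 74  74 105 125 125 156 188 149  59  54 138 183 163 125 124 112  73  73]
 [ 72  71  98 121 125 152 181 144  53  57 133 175 160 123 122 118  70  71]
 [ 72  73  94 128 127 125 184 147  57  50 134 181 140 124 125 119  75  73]
 [ 76  74  85 123 126 123 150 145  59  59 139 155 123 124 124 118  72  72]
 [ 78  72  88 126 125 127 122  98  60  60  95 122 124 123 125 119  71  76]
 [ 78  73  79 123 127 126 127 108  60  53  95 126 124 125 124 116  74  66]
 [ 76  71  78 127 125 128 125 123 120 124 122 124 124 125 126 119  73  75]
 [ 79  82  73  84  84  77  75  76  80  74  74  69  71  77  75  75  74  74]
 [ 74  79  76  76  73  77  78  74  76  74  73  74  77  75  76  74  77  75]
 [ 80  77  76  80  78  72  69  74  74  82  77  72  75  77  82  74  76  71]]
```

The wing measures 26 x 8 mm, centred at (0.481,-0.2706), with yaw about 0. I'll descend and grip it.

Call:
jog_arm([
  [[0,-0.25,0,-3,0],[0,0,0,-3,0],[0,0,0,-3,0],[0,0,0,-3,0],[0,0,0,-2.5,0],[0,0,0,-2,0],[0,0,0,-1,0],[0,0,0,-0.5,0]],
])

```text
time_s: 2.15
tcp_pos: [0.4802, -0.2726, 0.0652]
eef_rot: [180.0, -0.0, -180.0]
contact_force: [-0.6, 0.2, 0.6]
gripper_width: 0.0438
gripper_force: 0.0
```

Call:
jog_arm([
  [[-1,0,0,0,0],[-1,0,0,0,0],[-1,0,0,0,0],[-1,0,0,0,0],[-1,0,0,0,0],[-1,0,0,0,0]],
], force=35)

```text
time_s: 2.9
tcp_pos: [0.4805, -0.2726, 0.066]
eef_rot: [-180.0, 0.0, -179.9]
contact_force: [-2.0, 0.5, 5.0]
gripper_width: 0.0099
gripper_force: 35.0
```

Gripped with 9.9 mm between the pads, matching the 10 mm wing. I'll lift and carry it above the jig, turned to its yaw.

Call:
jog_arm([
  [[-1,0,0,0.5,0],[-1,0,0,1,0],[-1,0,0,2,0],[-1,0,0,2.5,0],[-1,0,0,3,0],[-1,0,0,3,0],[-1,0,0,2,0],[-1,0,0,1.4,0]],
])

```text
time_s: 3.9
tcp_pos: [0.4804, -0.2725, 0.2211]
eef_rot: [-180.0, 0.1, -180.0]
contact_force: [0.4, 0.3, -1.6]
gripper_width: 0.01
gripper_force: 35.0
```

Call:
jog_arm([
  [[-1,0,2.6,0,-0.03],[-1,0,4,0,-0.03],[-1,0,4,0,-0.03],[-1,0,4,0,-0.03],[-1,-0.5,4,0,-0.03],[-1,-0.5,4,0,-0.03],[-1,0,3.4,0,-0.03],[-1,0,2,0,0]],
])

```text
time_s: 4.9
tcp_pos: [0.4699, 0.0089, 0.2197]
eef_rot: [180.0, -0.0, 168.1]
contact_force: [-0.6, -0.7, -2.2]
gripper_width: 0.0097
gripper_force: 35.0
```

Run:
```python
from h import *
import cv2
np.set_printoptions(precision=4,suppress=True)
s=r.get_state();print(s['tcp_pos'],s['eef_rot'],s['contact_force'],s['gripper_width'])
np.save('w2.npy',r.camera_info('wrist'),allow_pickle=True)
cv2.imwrite('pics/w2.png',r.capture('wrist'))
```

```text
[0.4699 0.0089 0.2197] [179.9945  -0.0152 168.0598] [-0.6024 -0.738  -2.1781] 0.009668880315391308
```

View pics/w2.png

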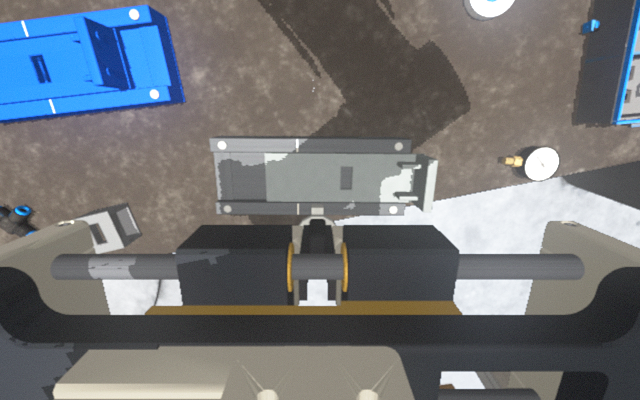

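The jig lies level in the image. Its marks are at (297,145) and (302,209), and the fence slot at (346,177). The gauge is at (543,163), far from the path. The flange of the held screw shows at (317,213).

Run:
```python
from h import *
import cv2
np.set_printoptions(precision=4,suppress=True,linewidth=200)
i=np.load('w2.npy',allow_pickle=True).item();im=cv2.imread('pics/w2.png')
g=cv2.cvtColor(im,cv2.COLOR_BGR2GRAY)
def cen(x0,y0,x1,y1,lo=None,hi=None):
    s=g[y0:y1,x0:x1].astype(int);m=(s>lo) if lo else (s<hi)
    n,l,st,c=cv2.connectedComponentsWithStats(m.astype(np.uint8));k=1+np.argmax(st[1:,4]);return c[k]+[x0,y0],st[k]
P={}
for n,b,z in [('mT',(290,138,305,152),.038),('mB',(296,203,308,214),.038),('b1',(215,139,230,151),.038),('b2',(397,140,411,152),.038),('b3',(222,203,235,215),.038),('b4',(387,204,400,215),.038)]:
    x0,y0,x1,y1=b;lo=np.percentile(g[y0:y1,x0:x1],85 if n[0]=='m' else 80);c,s=cen(*b,lo=lo);P[n]=plane(i,c,z);print(n,c,s,lo,P[n])
c,s=cen(336,162,357,192,hi=75);P['slot']=plane(i,c,.037);print('slot',c,s,P['slot'])
yd=P['b2']-P['b1'];y2=P['b4']-P['b3'];print('ydir',[np.degrees(np.arctan2(v[1],v[0])) for v in(yd,y2,P['slot']-(P['mT']+P['mB'])/2)],'xd',np.degrees(np.arctan2(*(P['mB']-P['mT'])[1::-1])))
m=(P['mT']+P['mB'])/2;print('mark',m,np.linalg.norm(P['slot'][:2]-m[:2]),np.linalg.norm(P['mT']-P['mB']))
print(plane(i,(317,213),.192))
```

```text
mT [296.875  143.4062] [ 5  1  4 12 32] 193.95000000000002 [ 0.4238 -0.0049  0.038 ]
mB [297.5 208.5] [ 1  1  2 10 20] 164.8999999999998 [ 0.4999 -0.0218  0.038 ]Traceback (most recent call last):
  File "<stdin>", line 11, in <module>
  File "<stdin>", line 8, in cen
    return _wrapfunc(a, 'argmax', axis=axis, out=out, **kwds)
    return bound(*args, **kwds)
ValueError: attempt to get argmax of an empty sequence
```

Run:
```python
from h import *
import cv2
np.set_printoptions(precision=4,suppress=True,linewidth=220)
i=np.load('w2.npy',allow_pickle=True).item();im=cv2.imread('pics/w2.png')
g=cv2.cvtColor(im,cv2.COLOR_BGR2GRAY)
print(g[136:154:2,288:310]);print(g[202:216:2,288:314]);print(g[160:194:2,334:360])
z=g[164:190,336:357]<85
n,l,st,c=cv2.connectedComponentsWithStats(z.astype(np.uint8));k=1+np.argmax(st[1:,4]);x,y,w,h,_=st[k];print(x+336,y+164,w,h)
ctr=(336+x+(w-1)/2,164+y+(h-1)/2);print(ctr,plane(i,ctr,.037))
for q in [(222,145),(404,146),(228,209),(393,209)]:print(plane(i,q,.038))
```

```text
[[ 93  96  85  76  79  91  88  93  91  94  86  84  92 101  96  95  96  91  90  91  89  80]
 [116 110 113 114 118 120 120 121 132 140 128 114 112 115 114 118 113 115 114 103  89  81]
 [184 187 188 188 185 186 185 202 255 255 230 186 184 187 186 184 179 165 142 118 113 115]
 [184 180 179 179 179 181 176 186 255 255 239 184 177 171 162 162 140 114 114 114 113 112]
 [182 180 178 183 180 179 173 178 255 255 238 174 158 140 113 110 108 114 111 112 113 116]
 [177 172 176 171 177 176 175 188 255 255 217 120 108 107 109 109 113 111 112 110 113 107]
 [178 180 180 178 180 180 175 155 185 211 159 116 110 110 112 113 116 113 114 112 114 115]
 [183 186 185 184 174 147 119 119 174 200 156 117 113 117 118 118 118 117 115 115 116 115]
 [131 128 131 128 117 107 106 103 122 123 104 105 105 105 103 105 105 102 107 108 107 103]]
[[ 88  92  89  86  89  86  93  89  90  93  97  93  88  93  91  89  90  89  88  89  92  87  90  89  90  88]
 [110 110 118 110 112 112 115 111 121 191 204 139 112 113 112 115 115 113 114 114 112 115 112 112 119 121]
 [110 110 109 110 110 114 111 106 119 194 204 134 113 110 112 109 
[... 1810 characters left out ...]
9 118 115 110 114 143 154 156 156 156 157 156 158]
 [158 155 155 155 154 147 131 118 114 113 118 118 116 117 114 115 106 119 145 153 156 158 156 156 154 159]
 [157 156 153 157 155 147 127 107 105 102 103 105 103 103 102 103  99 117 146 150 158 155 155 153 154 156]
 [158 156 153 153 156 152 149 145 146 145 144 146 145 150 147 147 146 143 151 151 158 154 153 154 153 155]
 [156 152 153 155 153 151 155 155 150 152 153 157 152 154 154 152 152 152 155 154 156 153 155 158 153 157]]Traceback (most recent call last):
  File "<stdin>", line 8, in <module>
    return _wrapfunc(a, 'argmax', axis=axis, out=out, **kwds)
    return bound(*args, **kwds)
ValueError: attempt to get argmax of an empty sequence
```

Run:
```python
from h import *
np.set_printoptions(precision=4,suppress=True)
i=np.load('w2.npy',allow_pickle=True).item();f=lambda *q:plane(i,q,.038)
a,b=f(296.8,145.3),f(297.6,209);s=plane(i,(346.2,177.7),.037);m=(a+b)/2
an=lambda v:np.degrees(np.arctan2(v[1],v[0]))
print(a,b,np.linalg.norm(a-b),'mark',m,'slot',s,np.linalg.norm((s-m)[:2]),an(b-a),an(s-m))
c=[f(*q) for q in [(222,145),(404,146),(228,209),(393,209)]];print(*c,an(c[1]-c[0]),an(c[3]-c[2]),an(c[2]-c[0]),an(c[3]-c[1]))
w,h=plane(i,(340.3,177.7),.037),plane(i,(352.2,177.7),.037);print(np.linalg.norm(w-h))
print('flange axis',plane(i,(317,215),.19))
```

```text
[ 0.4259 -0.0055  0.038 ] [ 0.5005 -0.0218  0.038 ] 0.07641816236585647 mark [ 0.4632 -0.0136  0.038 ] slot [0.4748 0.0428 0.037 ] 0.057570355771541126 -12.352932214336585 78.40460274587083
[ 0.408  -0.0885  0.038 ] [0.4518 0.1135 0.038 ] [ 0.4831 -0.1043  0.038 ] [0.5244 0.0912 0.038 ] 77.75096965513487 78.06169439438008 -11.882816593764277 -17.09887687205677
0.013999911570235167
flange axis [0.4581 0.0112 0.19  ]
```

These results agree with the first views: mark (0.4628,-0.0135), slot (0.4747,0.0428), jig y at 77.8°. I'll go over the tongue slot.

Call:
jog_arm([
  [[-1,0.2,1.2,-1.5,0],[-1,0.2,1.2,-2,0],[-1,0,1.0,-2,0],[-1,0,0,-2,0],[-1,0,0,-2,0],[-1,0,0,-1.5,0],[-1,0,0,-0.5,0],[-1,0,0,0,0]],
])

```text
time_s: 5.95
tcp_pos: [0.4741, 0.0411, 0.104]
eef_rot: [-180.0, -0.1, 168.0]
contact_force: [0.6, -0.3, -0.0]
gripper_width: 0.0099
gripper_force: 35.0
```

Run:
```python
from h import *
import cv2
np.set_printoptions(precision=4,suppress=True)
s=r.get_state();print(s['tcp_pos'],s['eef_rot'],s['contact_force'],s['moment'])
a=r.capture('scene')[150:230,270:380];b=r.capture('side')[160:280,250:350]
A=cv2.resize(a,None,fx=5,fy=5,interpolation=cv2.INTER_CUBIC);B=cv2.resize(b,None,fx=4,fy=4,interpolation=cv2.INTER_CUBIC)
c=np.zeros((480,550+0,3),np.uint8);A=cv2.resize(A,(400,291));B=cv2.resize(B,(400,480))
c=np.zeros((480,800,3),np.uint8);c[:291,:400]=A;c[:,400:]=B;cv2.imwrite('pics/c3.png',c)
```

```text
[0.4741 0.0411 0.104 ] [-179.9529   -0.0545  167.9895] [ 0.5998 -0.2783 -0.0108] [-0.0607 -0.0384 -0.0384]
```

View pics/c3.png

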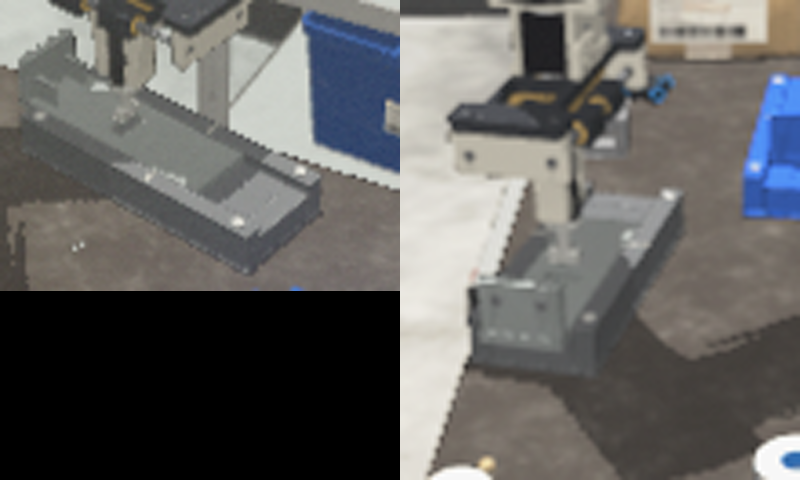

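The screw stands over the tongue slot in both views. I'll lower it a little, correcting y by 1 mm.

Call:
jog_arm([
  [[-1,0,0.1,-0.3,0],[-1,0,0,-0.3,0],[-1,0,0,-0.2,0],[-1,0,0,0,0]],
])

```text
time_s: 6.55
tcp_pos: [0.4742, 0.0424, 0.0964]
eef_rot: [-180.0, -0.0, 168.0]
contact_force: [-0.5, 0.5, -0.8]
gripper_width: 0.0096
gripper_force: 35.0
```

Call:
jog_arm([
  [[-1,0,0,-0.2,0],[-1,0,0,-0.2,0],[-1,0,0,0,0]],
])

```text
time_s: 6.92
tcp_pos: [0.4742, 0.0424, 0.0924]
eef_rot: [-180.0, -0.0, 168.0]
contact_force: [0.4, -0.2, -0.1]
gripper_width: 0.0099
gripper_force: 35.0
```

Call:
jog_arm([
  [[-1,0,0,-0.1,0],[-1,0,0,-0.1,0],[-1,0,0,0,0]],
])

```text
time_s: 7.3
tcp_pos: [0.4743, 0.0424, 0.0905]
eef_rot: [-180.0, -0.0, 168.0]
contact_force: [-0.5, 0.3, -0.8]
gripper_width: 0.01
gripper_force: 35.0
```

Call:
jog_arm([
  [[-1,0,0,-0.1,0],[-1,0,0,-0.1,0],[-1,0,0,0,0]],
])

```text
time_s: 7.68
tcp_pos: [0.4743, 0.0424, 0.0885]
eef_rot: [-180.0, -0.0, 168.0]
contact_force: [0.0, 0.1, -0.8]
gripper_width: 0.0096
gripper_force: 35.0
```

No contact at tip height ~31 mm, so the screw is inside the tongue slot. I'll drag the fence towards the mark.

Call:
jog_arm([
  [[-1,-0.05,-0.25,0,0],[-1,-0.1,-0.45,0,0],[-1,-0.15,-0.7,0,0],[-1,-0.15,-0.7,0,0],[-1,-0.15,-0.7,0,0],[-1,-0.15,-0.7,0,0],[-1,-0.1,-0.4,0,0],[-1,-0.04,-0.2,0,0]],
])

```text
time_s: 8.68
tcp_pos: [0.4654, 0.0011, 0.0886]
eef_rot: [180.0, 0.0, 168.0]
contact_force: [-0.2, 3.0, -2.0]
gripper_width: 0.0101
gripper_force: 35.0
```

Call:
jog_arm([
  [[-1,0,0,0,0],[-1,0,0,-0.1,0],[-1,0,0,0,0]],
])

```text
time_s: 9.05
tcp_pos: [0.4652, 0.0014, 0.0874]
eef_rot: [-180.0, -0.0, 168.0]
contact_force: [0.7, 0.1, -1.1]
gripper_width: 0.0098
gripper_force: 35.0
```

The 3 N drag force is the fence sliding. Next I'll lower to feel the index bar.

Call:
jog_arm([
  [[-1,0,0,-0.05,0],[-1,0,0,-0.05,0],[-1,0,0,0,0]],
])

```text
time_s: 9.43
tcp_pos: [0.4653, 0.0014, 0.0865]
eef_rot: [-180.0, -0.0, 168.0]
contact_force: [0.1, 0.5, -0.9]
gripper_width: 0.0098
gripper_force: 35.0
```

Call:
jog_arm([
  [[-1,0,0,-0.05,0],[-1,0,0,-0.05,0],[-1,0,0,0,0]],
])

```text
time_s: 9.8
tcp_pos: [0.4654, 0.0014, 0.0855]
eef_rot: [-180.0, -0.0, 168.0]
contact_force: [0.5, -0.2, -0.8]
gripper_width: 0.0098
gripper_force: 35.0
```

Call:
jog_arm([
  [[-1,0,0,-0.05,0],[-1,0,0,0,0]],
])

```text
time_s: 10.05
tcp_pos: [0.4654, 0.0014, 0.085]
eef_rot: [-180.0, -0.0, 168.0]
contact_force: [0.3, -0.0, -1.6]
gripper_width: 0.01
gripper_force: 35.0
```

Call:
jog_arm([
  [[-1,0,0,-0.05,0],[-1,0,0,0,0]],
])

```text
time_s: 10.3
tcp_pos: [0.4655, 0.0015, 0.0849]
eef_rot: [180.0, 0.0, 168.0]
contact_force: [-1.1, 0.7, 4.7]
gripper_width: 0.0098
gripper_force: 35.0
```

Call:
jog_arm([
  [[-1,0,0,-0.05,0],[-1,0,0,0,0]],
])

```text
time_s: 10.55
tcp_pos: [0.4656, 0.0014, 0.0849]
eef_rot: [-180.0, 0.0, 168.0]
contact_force: [-3.8, 0.8, 11.3]
gripper_width: 0.0098
gripper_force: 35.0
```

Call:
jog_arm([
  [[-1,0,0,-0.04,0],[-1,0,0,0,0]],
])

```text
time_s: 10.8
tcp_pos: [0.4657, 0.0014, 0.0848]
eef_rot: [180.0, 0.0, 168.0]
contact_force: [-6.1, 0.3, 16.3]
gripper_width: 0.0098
gripper_force: 35.0
```

Contact at TCP z 0.0849, stiffness about 14 N/mm. I'll back off to ~10 N and sweep towards -y in 3 mm steps, less than the slot's play plus the safe force.

Call:
jog_arm([
  [[-1,0,0,0.03,0],[-1,-0.008,-0.037,0,0],[-1,-0.008,-0.037,0,0],[-1,-0.008,-0.037,0,0],[-1,-0.008,-0.037,0,0],[-1,-0.008,-0.037,0,0],[-1,-0.008,-0.037,0,0],[-1,-0.008,-0.037,0,0]],
])

```text
time_s: 11.8
tcp_pos: [0.4659, 0.0003, 0.0849]
eef_rot: [179.8, 0.1, 168.0]
contact_force: [-4.4, 8.9, 9.0]
gripper_width: 0.01
gripper_force: 35.0
```

Call:
jog_arm([
  [[-1,-0.008,-0.037,0,0],[-1,-0.008,-0.037,0,0],[-1,-0.008,-0.037,0,0],[-1,-0.008,-0.037,0,0],[-1,-0.008,-0.037,0,0],[-1,-0.008,-0.037,0,0]],
])

```text
time_s: 12.55
tcp_pos: [0.4661, -0.0018, 0.0849]
eef_rot: [179.8, 0.2, 168.0]
contact_force: [-0.7, 6.4, 5.5]
gripper_width: 0.0098
gripper_force: 35.0
```

Call:
jog_arm([
  [[-1,-0.03,-0.037,0,0],[-1,-0.03,-0.037,0,0],[-1,-0.03,-0.037,0,0],[-1,-0.03,-0.037,0,0],[-1,-0.03,-0.037,0,0],[-1,-0.03,-0.037,0,0]],
])

```text
time_s: 13.3
tcp_pos: [0.4648, -0.0046, 0.0849]
eef_rot: [179.9, 0.2, 168.1]
contact_force: [3.9, 2.7, 2.9]
gripper_width: 0.0099
gripper_force: 35.0
```

Call:
jog_arm([
  [[-1,-0.01,-0.037,-0.01,0],[-1,-0.01,-0.037,-0.01,0],[-1,-0.01,-0.037,-0.01,0],[-1,-0.01,-0.037,0,0],[-1,-0.01,-0.037,0,0],[-1,-0.01,-0.037,0,0]],
])

```text
time_s: 14.05
tcp_pos: [0.4643, -0.0067, 0.0847]
eef_rot: [179.8, 0.2, 168.1]
contact_force: [3.2, 4.6, 3.8]
gripper_width: 0.0096
gripper_force: 35.0
```

Call:
jog_arm([
  [[-1,-0.008,-0.037,-0.02,0],[-1,-0.008,-0.037,-0.02,0],[-1,-0.008,-0.037,0,0],[-1,-0.008,-0.037,0,0],[-1,-0.008,-0.037,0,0],[-1,-0.008,-0.037,0,0]],
])

```text
time_s: 14.8
tcp_pos: [0.4617, -0.0094, 0.0832]
eef_rot: [179.9, 0.0, 168.0]
contact_force: [0.6, 8.4, -1.3]
gripper_width: 0.0097
gripper_force: 35.0
```

The tip dropped to z 0.0832 and vertical force vanished, so it's entering the index slot. I'll ease back slightly in +y and lower it.

Call:
jog_arm([
  [[-1,0.01,0.03,0,0],[-1,0.02,0.03,-0.05,0],[-1,0,0,-0.05,0],[-1,0,0,-0.05,0],[-1,0,0,0,0]],
])

```text
time_s: 15.42
tcp_pos: [0.4619, -0.0092, 0.0818]
eef_rot: [180.0, 0.0, 168.0]
contact_force: [1.8, 4.7, 0.5]
gripper_width: 0.01
gripper_force: 35.0
```

Call:
jog_arm([
  [[-1,0,0.02,-0.1,0],[-1,0,0.02,-0.1,0],[-1,0,0,-0.1,0],[-1,0,0,-0.1,0],[-1,0,0,0,0]],
])

```text
time_s: 16.05
tcp_pos: [0.4618, -0.0089, 0.0776]
eef_rot: [180.0, 0.0, 168.0]
contact_force: [1.5, 4.2, -0.3]
gripper_width: 0.0095
gripper_force: 35.0
```

Call:
jog_arm([
  [[-1,0,0.03,-0.15,0],[-1,0,0,-0.15,0],[-1,0,0,-0.15,0],[-1,0,0,-0.15,0],[-1,0,0,-0.1,0],[-1,0,0,0,0]],
])

```text
time_s: 16.8
tcp_pos: [0.4617, -0.0087, 0.0706]
eef_rot: [-180.0, -0.0, 168.0]
contact_force: [2.7, 4.6, -0.5]
gripper_width: 0.01
gripper_force: 35.0
```

Call:
jog_arm([
  [[-1,0,0,-0.1,0],[-1,0,0,-0.1,0],[-1,0,0,-0.1,0],[-1,0,0,0,0]],
])

```text
time_s: 17.3
tcp_pos: [0.4618, -0.0087, 0.0676]
eef_rot: [-180.0, -0.0, 168.0]
contact_force: [2.4, 4.9, -0.0]
gripper_width: 0.0097
gripper_force: 35.0
```

Call:
jog_arm([
  [[-1,0,0,-0.1,0],[-1,0,0,-0.1,0],[-1,0,0,0,0]],
])

```text
time_s: 17.68
tcp_pos: [0.4618, -0.0087, 0.0656]
eef_rot: [180.0, -0.0, 168.0]
contact_force: [1.4, 5.0, -0.3]
gripper_width: 0.0094
gripper_force: 35.0
```

Call:
jog_arm([
  [[-1,0,0,-0.05,0],[-1,0,0,-0.03,0],[-1,0,0,0,0]],
])

```text
time_s: 18.05
tcp_pos: [0.4618, -0.0087, 0.065]
eef_rot: [180.0, 0.0, 168.0]
contact_force: [0.1, 4.0, 1.9]
gripper_width: 0.0099
gripper_force: 35.0
```

Flange seated. Now the quarter turn, watching the forces.

Call:
jog_arm([
  [[-1,0,0,0,0.06],[-1,0,0,0,0.1],[-1,0.01,0,0,0.1],[-1,0.01,0,0,0.1],[-1,0.01,0,0,0.1],[-1,0.01,0,0,0.1]],
])

```text
time_s: 18.8
tcp_pos: [0.4606, -0.0086, 0.0649]
eef_rot: [179.9, -0.1, -159.8]
contact_force: [-6.6, 10.5, 10.5]
gripper_width: 0.0099
gripper_force: 35.0
```

Call:
jog_arm([
  [[-1,0.01,0,0,0.1],[-1,0.01,0,0,0.1],[-1,0.01,0,0,0.1],[-1,0.01,0,0,0.1]],
])

```text
time_s: 19.3
tcp_pos: [0.4608, -0.0087, 0.0649]
eef_rot: [179.9, -0.1, -136.8]
contact_force: [-6.8, 10.9, 11.0]
gripper_width: 0.0096
gripper_force: 35.0
```

Call:
jog_arm([
  [[-1,-0.03,0.04,0.03,0.1],[-1,-0.03,0.03,0,0.1],[-1,0,0,0,0.1],[-1,0,0,0,0.1]],
])

```text
time_s: 19.8
tcp_pos: [0.4603, -0.0084, 0.0649]
eef_rot: [179.9, -0.1, -113.9]
contact_force: [-3.4, 6.1, 5.5]
gripper_width: 0.0097
gripper_force: 35.0
```

Call:
jog_arm([
  [[-1,0,0,0,0.1],[-1,0,0,0,0.1],[-1,0,0,0,0.01],[-1,0,0,0,0]],
])

```text
time_s: 20.3
tcp_pos: [0.4604, -0.0084, 0.0649]
eef_rot: [179.8, -0.1, -102.1]
contact_force: [-2.9, 5.5, 5.9]
gripper_width: 0.0094
gripper_force: 35.0
```

Turned 90°. I'll release and go up.

Call:
jog_arm([
  [[-0.3,0,0,0,0],[-0.3,0,0,0,0],[-0.3,0,0,0,0],[-0.3,0,0,0,0]],
])

```text
time_s: 20.8
tcp_pos: [0.4618, -0.0082, 0.0651]
eef_rot: [180.0, -0.0, -102.0]
contact_force: [-0.7, 0.1, 0.3]
gripper_width: 0.0305
gripper_force: 0.0
```

Call:
jog_arm([
  [[-0.3,0,0,1,0],[-0.3,0,0,2,0],[-0.3,0,0,3,0],[-0.3,0,0,3,0],[-0.3,0,0,3,0],[-0.3,0,0,3,0],[-0.3,0,0,0,0],[-0.3,0,0,0,0]],
])

```text
time_s: 21.8
tcp_pos: [0.4616, -0.0081, 0.2153]
eef_rot: [-180.0, 0.0, -102.0]
contact_force: [0.4, 0.5, -0.4]
gripper_width: 0.0308
gripper_force: 0.0
```

Run:
```python
from h import *
import cv2
s=r.get_state();print(s['tcp_pos'],s['contact_force'])
im=r.capture('wrist');a=cv2.resize(im[60:260,140:540],(800,400),interpolation=cv2.INTER_CUBIC)
b=cv2.resize(r.capture('scene')[165:225,270:370],(330,198),interpolation=cv2.INTER_CUBIC);d=cv2.resize(r.capture('side')[190:260,255:345],(255,198),interpolation=cv2.INTER_CUBIC)
c=np.zeros((600,800,3),np.uint8);c[:400]=a;c[402:,:330]=b;c[402:,340:595]=d;cv2.imwrite('pics/f.png',c)
```

```text
[ 0.46162834 -0.00809358  0.21534453] [ 0.37665355  0.5347815  -0.36781375]
```

View pics/f.png

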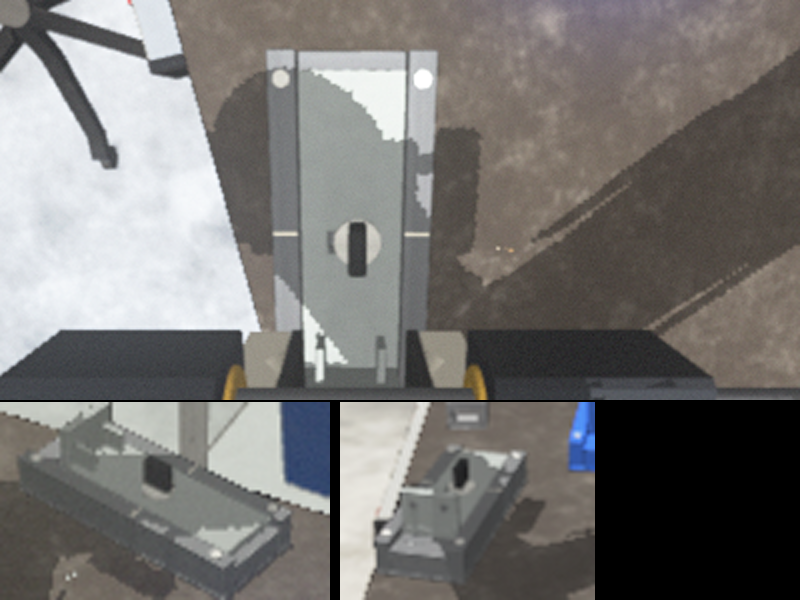

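The screw is seated, its wing along jig y. The flange centre at about (357,242) looks roughly 3 mm off the slot centre in jig x (a slot sliver shows at left), close to the 4 mm limit. I'll measure that.

Run:
```python
from h import *
import cv2
np.set_printoptions(precision=4,suppress=True,linewidth=230)
i=r.camera_info('wrist');im=r.capture('wrist');g=cv2.cvtColor(im,cv2.COLOR_BGR2GRAY)
np.save('w5.npy',i,allow_pickle=True);cv2.imwrite('pics/w5.png',im)
x0=300
print(np.arange(x0,335));
for y in range(164,196,2): print(y,g[y,x0:335])
print([ (c,g[176,c]) for c in list(range(270,300))+list(range(335,358))])
```

```text
[300 301 302 303 304 305 306 307 308 309 310 311 312 313 314 315 316 317 318 319 320 321 322 323 324 325 326 327 328 329 330 331 332 333 334]
164 [155 149 151 152 153 154 152 152 154 154 153 153 155 151 151 154 149 151 149 149 153 148 150 151 151 152 152 150 154 158 153 154 151 154 153]
166 [159 156 155 149 151 155 156 153 152 153 152 154 153 153 152 152 151 149 148 147 149 149 151 154 148 153 151 153 153 154 155 156 152 155 150]
168 [155 155 154 152 155 153 151 153 153 153 155 151 153 155 151 151 151 148 149 151 148 153 148 149 152 154 148 150 151 157 153 150 150 154 156]
170 [155 154 153 151 152 152 151 153 155 154 147 153 149 156 162 157 143 143 142 141 141 149 156 149 147 150 151 152 152 152 151 154 152 156 153]
172 [155 156 156 153 151 150 152 150 154 151 150 168 187 176 131  73  68  69  66  67  67  78 135 184 180 161 149 147 148 153 150 155 155 154 155]
174 [159 156 153 150 152 154 148 148 149 176 202 204 207 172 102  58  50  56  55  52  53  54  95 165 205 201 192 164 153 153 156 155 155 153 153]
176 [155 152 146 127 113 121 118 141 188 212 210 209 211 166  83  57  57  60  56  
[... 1835 characters left out ...]
 (291, np.uint8(158)), (292, np.uint8(159)), (293, np.uint8(159)), (294, np.uint8(159)), (295, np.uint8(158)), (296, np.uint8(157)), (297, np.uint8(159)), (298, np.uint8(158)), (299, np.uint8(158)), (335, np.uint8(154)), (336, np.uint8(157)), (337, np.uint8(153)), (338, np.uint8(153)), (339, np.uint8(152)), (340, np.uint8(122)), (341, np.uint8(96)), (342, np.uint8(139)), (343, np.uint8(156)), (344, np.uint8(156)), (345, np.uint8(155)), (346, np.uint8(154)), (347, np.uint8(154)), (348, np.uint8(153)), (349, np.uint8(152)), (350, np.uint8(154)), (351, np.uint8(154)), (352, np.uint8(154)), (353, np.uint8(149)), (354, np.uint8(117)), (355, np.uint8(84)), (356, np.uint8(79)), (357, np.uint8(88))]
```

Run:
```python
from h import *
i=np.load('w5.npy',allow_pickle=True).item();s=r.get_state()
np.set_printoptions(precision=4,suppress=True)
f=plane(i,(317.6,181.3),.042);a=np.radians(-12.2);x=np.array([np.cos(a),np.sin(a)])
e=plane(i,(302.7,181),.037);c=e[:2]-.0135*x;t=(plane(i,(289,176),.038)+plane(i,(341,176),.038))/2
w=plane(i,(318.3,181),.068)
print('flange',f,'slot',c,'tongue mid',t,'wing',w,s['tcp_pos'])
print('jigx: flange-slot',(f[:2]-c)@x,'tongue-slot',(t[:2]-c)@x,'tcp-slot',(s['tcp_pos'][:2]-c)@x,'wing-slot',(w[:2]-c)@x,'jigy',(f[:2]-c)@[-x[1],x[0]])
```

```text
flange [ 0.4607 -0.0089  0.042 ] slot [ 0.4646 -0.0088] tongue mid [ 0.4625 -0.0147  0.038 ] wing [ 0.4587 -0.015   0.068 ] [ 0.4616 -0.0082  0.2146]
jigx: flange-slot -0.0037918587262991935 tongue-slot -0.0007847328323910305 tcp-slot -0.0030441441818909684 wing-slot -0.004457568456995611 jigy -0.000870189585979302
```

The screw sits 3–3.8 mm towards jig -x, so I'll re-centre it by closing the fingers about the slot's centre.

Call:
jog_arm([
  [[-0.3,0.3,-0.06,-3,0],[-0.3,0,0,-3,0],[-0.3,0,0,-3,0],[-0.3,0,0,-2.5,0],[-0.3,0,0,-2,0],[-0.3,0,0,-0.8,0],[-0.3,0,0,-0.5,0],[-0.3,0,0,0,0]],
])

```text
time_s: 23.0
tcp_pos: [0.4651, -0.0086, 0.0674]
eef_rot: [-180.0, -0.0, -102.0]
contact_force: [0.2, -0.2, -0.5]
gripper_width: 0.0308
gripper_force: 0.0
```

Call:
jog_arm([
  [[-0.6,0,0,0,0],[-0.7,0,0,0,0],[-0.77,0,0,0,0],[-0.77,0,0,0,0],[-0.77,0,0,0,0],[-0.77,0,0,0,0]],
], force=8)

```text
time_s: 23.75
tcp_pos: [0.4649, -0.0086, 0.0673]
eef_rot: [180.0, -0.0, -102.0]
contact_force: [-1.7, 1.2, 1.1]
gripper_width: 0.0099
gripper_force: 0.9
```

Call:
jog_arm([
  [[-0.3,0,0,0,0],[-0.3,0,0,0,0],[-0.3,0,0,0,0],[-0.3,0,0,0,0]],
])

```text
time_s: 24.25
tcp_pos: [0.4651, -0.0086, 0.0673]
eef_rot: [-180.0, 0.0, -102.0]
contact_force: [0.6, 0.1, -0.2]
gripper_width: 0.0301
gripper_force: 0.0
```

Call:
jog_arm([
  [[-0.3,0,0,1,0],[-0.3,0,0,2,0],[-0.3,0,0,3,0],[-0.3,0,0,3,0],[-0.3,0,0,3,0],[-0.3,0,0,3,0],[-0.3,0,0,0,0],[-0.3,0,0,0,0]],
])

```text
time_s: 25.25
tcp_pos: [0.4646, -0.0086, 0.2173]
eef_rot: [-180.0, 0.0, -102.0]
contact_force: [-0.1, -1.2, 0.5]
gripper_width: 0.0305
gripper_force: 0.0
```

Run:
```python
from h import *
import cv2
s=r.get_state();print(s['tcp_pos'],s['time_s'])
im=r.capture('wrist');cv2.imwrite('pics/g.png',cv2.resize(im[110:230,240:400],(800,600),interpolation=cv2.INTER_CUBIC))
```

```text
[ 0.46464011 -0.00864608  0.21734919] 25.25
```

View pics/g.png

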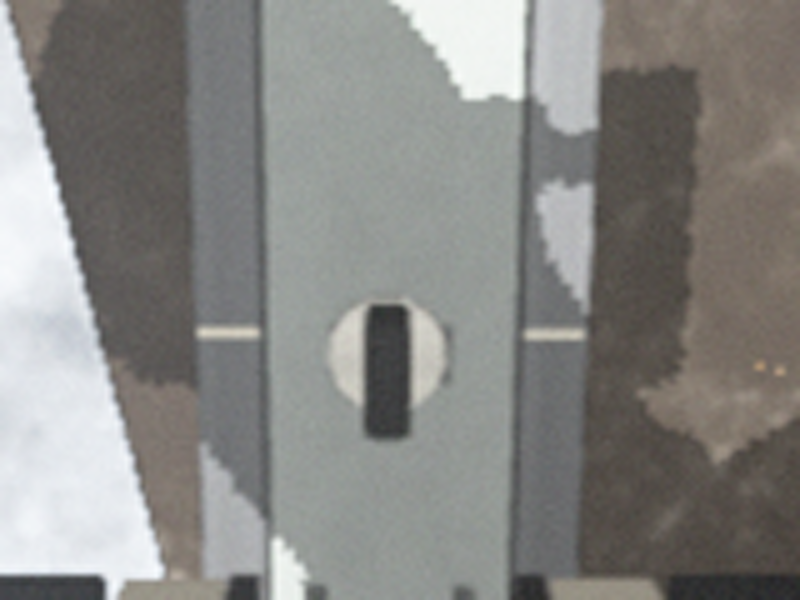

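The flange, at (388,354), is now within about 1 mm of the slot's centre and flush. The wing is along jig y, a few millimetres from the marks. I'll hand in.

```bash
python3 -c "
from plant import r
print(r.close_job())"
```

```text
the job is handed in; nothing more can be done
None
```

The fence is locked: the thumbscrew is down through both slots, flush on the tongue, turned a quarter and released. I handed the job in at about 25 s; no verdict was returned.

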